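# Lock the vials into the mixer carrier

### The arm

A 7-joint arm with a two-finger parallel gripper is mounted at the origin on a cart in front of the work surface, level with it; the furniture and walls round the work are solid. World frame = base frame: x ahead of the robot, y to its left, z up, the work surface at z = 0. Lengths are in mm, angles in rad, forces in N, time in s.
With the tool pointing down it reaches from about 400 to 850 mm from the base axis. Payload 4.4 kg.
Tool frame: the origin (TCP) lies midway between the tips of the shut fingers; the grasp point (between the pads) lies 19 mm behind it; z points along the fingers, y is the line along which they close (so a half turn about z gives the same grasp; the last joint's range is limited). The gripper opens to 94 mm and grips with 3 to 60 N. Pads are 16 mm wide; open, the fingers measure 119 mm over their backs; the gripper's body (75 mm by 177 mm) begins 78 mm behind the grasp point.
Start: joints at [1.19, 0.628, 0.038, 1.517, -0.027, 0.996, -0.02], TCP at [201.287, -618.063, 172.178] pointing down, gripper open.
Joint ranges: [-3.06, 3.06], [-0.37, 2.12], [-1.25, 1.32], [0.18, 2.47], [-1.1, 4.24], [0.23, 1.98], [-2.94, 2.94]. Speed limits (rad/s): [2.57, 2.57, 3.14, 3.14, 3.14, 3.14, 3.14].

### API

Orientations are given as a rotation vector (axis times angle).
In Python, from station import * gives the robot as it stands.
- The arm moves only by the tool arm_command, never from a script. Its argument "plan" is text: rows parted by semicolons, each of 5 numbers parted by spaces: the shift along the tool's x, y, z in units of 30 mm (1.0 is 30 mm), then the turn about the tool's z in units of 8 degrees (1.0 is 8 degrees), then the finger opening in mm, from 0 to 94. A call has exactly 10 rows; each row shifts and turns the commanded pose from where the row before left it, along the tool's axes as they then stand; what a row does not reach is not made up. A row lasts 1/10 s, in which the tool goes at most 50 mm and 8.59 degrees, less where a joint would pass 70% of its speed; a pose out of reach is approached as far as the arm can. A call is refused whole if a number of a shift passes 1 or a number of a turn 1, either way. A call with a gripper value outside its range is refused whole. The fingers move at their own pace and stop on an object; the grip force is fixed at half the most. Time passes only in rows, so rows that do not move let the fingers close, or fill a call up. It gives the time, the measured TCP pose, the force, the opening and the grip force at its end, in the units of the state.
- read_state(): the state, without advancing time (a new reading comes with each control period).
- snapshot(name): name is "scene" or "top" or "wrist"; returns the picture (400x640x3 uint8, red, green, blue); there is no depth.
- camera_info(name): a dict with "fx", "fy", "cx", "cy" (pixels), "extrinsics" (4x4, takes a point from camera to world coordinates). Camera axes: x right, y down, z forward; pixel columns grow to the right and rows downward; lengths in mm; the calibration is good to about 2 mm. A picture is of the moment at which its call begins: read the wrist's pose just before it. camera_info takes no time and is no camera call; for the wrist camera it gives the pose at the moment of the call.
- finish_job(): hands the job in; it is judged then, once.
The state is a dict: "clock": time; "joints": joint angles; "joint_vel": joint speeds; "tau": joint torques, N m; "eef_pos": TCP position; "eef_rot": TCP orientation; "wrist_force": force on the tool from outside, world axes, zero at the start; "moment": the same for the moment, N m; "gripper_width": finger opening in mm; "grip_force": force on a finger pad.
Only numpy, scipy, OpenCV 4.12 (cv2) and the standard library are available. Lean on these libraries where they do the work, as an engineer would, in place of code of your own. Each camera call takes 0.05 s, during which the arm holds its last target. There are 200 camera calls.

### The job

Press the pad of the vial carrier's spring-loaded plunger straight down to its stop and, keeping it down, push the keeper by the tab that bridges the pad, to the left along its rail right up to its end stop, so that its tongue lies over the plunger's lug; then let go, leaving the plunger trapped down with its bar just above the vial caps. Push firmly but gently: feel for the stops and do not force the plunger or the keeper against them. Leave the vials standing in their wells and the things around alone.

Things in the scene. Friction and masses are not known exactly. Their poses are not given: they have to be found in the camera images.
- carrier: Vial carrier, fixed on levelling feet that hold its metal base (120 x 148 x 10 mm) 4 to 18 mm above the worktop. On the base, from the robot's side to the far side: keeper rail, grey spring housing (84 mm long, top 66 mm up), white block with three wells and vials. Origin under the centre of the base; z up, x from the rail towards the vials, y along the keeper's travel.
- plunger: Steel plunger. Origin: centre of the top of its pad, the flat plate to press on, 36 (x) x 92 mm (y). Axes as the carrier's; origin 94 mm above the carrier's when up, 80 mm at its hard stop. The spring resists with 8 N (up) to 14 N (stop). A 28 mm wide web joins the pad to the bar over the vials (x 35 to 51 mm, 120 mm long). Its lug hangs under the pad, robot side.
- keeper: Keeper, slides along the carrier's +y 22 mm to a hard end stop with 2 N of friction. Origin: centre of the -y face of its push tab, a bar 64 mm long (x), 8 mm thick, 15 mm high that bridges the pad 4 mm above it (pad up). Carrier y of origin: 2 to 7 mm at the start, 24 mm at the end. Its tongue meets the lug at 10 mm and passes over it only with the plunger within about 1 mm of its stop.
- vial_1: Injection vial, 23 mm across, 54 mm tall, in the -y well of the carrier, its base 16 mm above the carrier's origin; origin at the centre of its base.
- vial_2: The same kind of vial, in the middle well.
- vial_3: The same kind of vial, in the +y well.
- timer: Small white timer, 55 x 62 x 22 mm, loose on the worktop to the right; bystander. Origin at the centre of its underside.
- gauze_roll: White gauze roll standing on end, 50 mm across, 61 mm tall, behind the carrier; bystander. Origin at the centre of its underside.
- flat_pack: Small flat white carton, 47 x 100 x 14 mm, on the worktop to the left; bystander. Origin at the centre of its underside.

How it is judged:
By the outcome, as a careful person would: the job done as asked, in the order asked, and still so for the second after the job is handed in, with the robot touching nothing.
It also fails if it takes over 67 s, if anything falls off the work surface, if the arm or the gripper's body presses on something with over 40 N, if the wrist force passes 120 N, or if a joint passes its speed limit or range.

## Working session

There is one attempt and no reset: what is moved stays moved. The work goes in short steps, Python scripts to look and compute and a tool call to move; the robot and the scene stay as the last step left them, time stands still between calls to the robot, and variables do not carry over. Pictures are saved under pics/ and viewed, at most 10 in all, crops included, and the job is handed in when it is done.

Besides the shell and the picture viewer there is one more tool, called as name(argument=value, ...) on one line, values as JSON. arm_command: Moves the arm, as the interface text tells. Its arguments: {"type":"object","properties":{"plan":{"type":"string"}},"required":["plan"]}

```bash
mkdir -p pics
python3 - <<'E'
from station import *
import cv2
s=read_state();print({k:s[k] for k in("clock","eef_pos","eef_rot","wrist_force","gripper_width")})
for n in("scene","top"):
    cv2.imwrite(f"pics/{n}0.png",snapshot(n)[:,:,::-1]); c=camera_info(n);print(n,c)
E
```

```text
{'clock': 0.0, 'eef_pos': array([ 201.04503317, -617.36894541,  171.26159263]), 'eef_rot': array([-3.10092708e+00, -4.92113375e-01,  5.20180929e-04]), 'wrist_force': array([ 0.63124987, -0.08138587,  0.19309809]), 'gripper_width': 93.89679125927981}
scene {'fx': 472.2595457681723, 'fy': 472.2595457681723, 'cx': 319.3794744385465, 'cy': 204.91600457243447, 'extrinsics': array([[-7.50776701e-01, -2.96854624e-01,  5.90094635e-01,
        -1.84135948e+02],
       [-6.60120129e-01,  3.69627832e-01, -6.53924064e-01,
         8.83575129e+02],
       [-2.39950186e-02, -8.80484298e-01, -4.73467677e-01,
         7.22726344e+02],
       [ 0.00000000e+00,  0.00000000e+00,  0.00000000e+00,
         1.00000000e+00]])}
top {'fx': 434.70558002814624, 'fy': 434.70558002814624, 'cx': 313.520733775921, 'cy': 200.31451056669042, 'extrinsics': array([[ 1.66167744e-02, -9.89973024e-01,  1.40275782e-01,
         4.18464230e+02],
       [-9.99772741e-01, -1.83248234e-02, -1.08934180e-02,
         5.72824893e+01],
       [ 1.33547189e-02, -1.40062889e-01, -9.90052543e-01,
         1.39174153e+03],
       [ 0.00000000e+00,  0.00000000e+00,  0.00000000e+00,
         1.00000000e+00]])}
```

View pics/scene0.png

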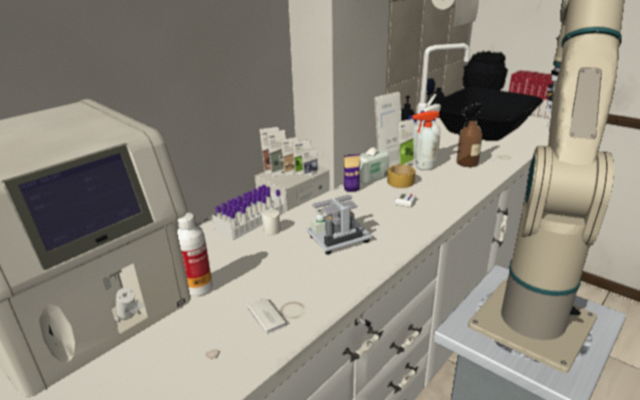

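View pics/top0.png

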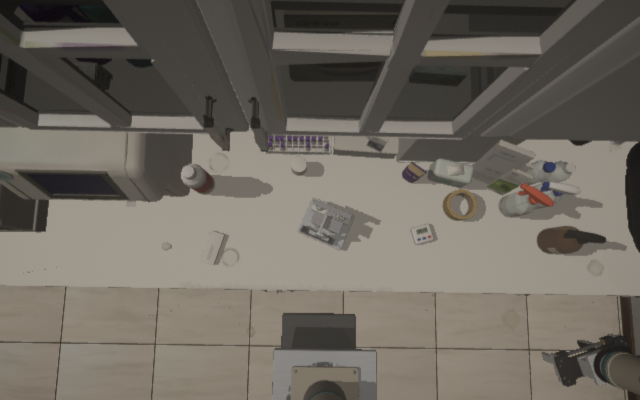

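```bash
cat > h.py <<'E'
from station import *
import numpy as np, cv2
from scipy.spatial.transform import Rotation as R
def ray(c,u,v):
    E=c["extrinsics"];d=E[:3,:3]@[(u-c["cx"])/c["fx"],(v-c["cy"])/c["fy"],1];return E[:3,3],d
def onz(c,u,v,z):
    o,d=ray(c,u,v);return o+d*(z-o[2])/d[2]
def proj(c,p):
    E=c["extrinsics"];q=E[:3,:3].T@(np.asarray(p,float)-E[:3,3]);return np.array([c["fx"]*q[0]/q[2]+c["cx"],c["fy"]*q[1]/q[2]+c["cy"]])
E
python3 - <<'E'
from h import *
a=cv2.imread("pics/scene0.png")[185:260,295:390];b=cv2.imread("pics/top0.png")[190:258,285:370]
r=lambda i:cv2.resize(i,(400*1,300),interpolation=cv2.INTER_CUBIC)
cv2.imwrite("pics/c0.png",np.hstack([r(a),r(b)]))
c=camera_info("top")
for z in(20,90):print(z,onz(c,327,223,z).round())
s=read_state();print(R.from_rotvec(s["eef_rot"]).as_matrix().round(3));w=camera_info("wrist");print(w)
print(proj(w,s["eef_pos"]))
E
```

```text
20 [541.  -2.  20.]
90 [535.   1.  90.]
[[ 0.951  0.31  -0.001]
 [ 0.31  -0.951  0.002]
 [-0.    -0.002 -1.   ]]
{'fx': 304.02680551899954, 'fy': 304.02680551899954, 'cx': 319.7005315189424, 'cy': 200.05671040388435, 'extrinsics': array([[ 3.09155111e-01, -9.10469601e-01, -2.74714802e-01,
         2.81538939e+02],
       [-9.51011628e-01, -2.95985303e-01, -8.92725272e-02,
        -5.91419574e+02],
       [-3.16219254e-05,  2.88856030e-01, -9.57372547e-01,
         3.84274199e+02],
       [ 0.00000000e+00,  0.00000000e+00,  0.00000000e+00,
         1.00000000e+00]])}
[319.52217267 225.96393855]
```

View pics/c0.png

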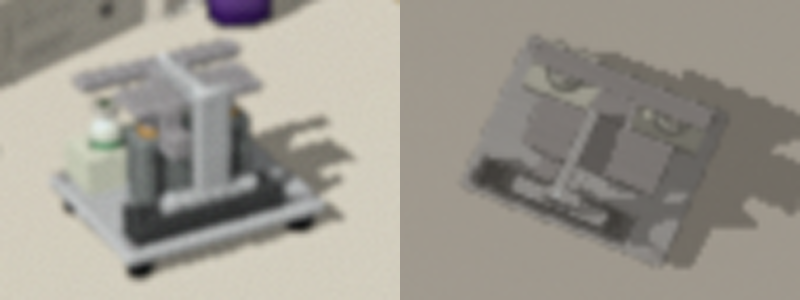

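arm_command(plan="1 -.6 -.1 0 94;1 -.6 -.1 0 94;1 -.6 -.1 0 94;1 -.6 -.1 0 94;1 -.6 -.1 0 94;1 -.6 -.1 0 94;1 -.6 -.1 0 94;1 -.6 -.1 0 94;1 -.6 -.1 0 94;1 -.6 -.1 0 94")

```text
clock: 1.1
eef_pos: [431.4, -352.6, 202.0]
eef_rot: [-3.102, -0.492, 0.001]
wrist_force: [0.3, -0.9, -0.8]
gripper_width: 93.8
grip_force: 0.0
```

arm_command(plan=".1 -1 0 .5 60;.1 -1 0 .5 60;.1 -1 0 .5 60;.1 -1 0 .5 60;.1 -1 0 .5 60;.1 -1 0 .5 60;.1 -1 0 .5 60;.1 -1 0 .5 60;.1 -1 0 .5 60;0 -1 0 .5 60")

```text
clock: 2.1
eef_pos: [457.2, -57.8, 202.1]
eef_rot: [3.083, -0.603, -0.0]
wrist_force: [0.2, 0.1, -0.7]
gripper_width: 60.0
grip_force: 0.0
```

arm_command(plan="-.3 -.6 .3 0 0;-.3 -.6 .3 0 0;-.3 -.6 .3 0 0;-.3 -.6 .2 0 0;-.2 -.4 .2 0 0;0 0 0 0 0;0 0 0 0 0;0 0 0 0 0;0 0 0 0 0;0 0 0 0 0")

```text
clock: 3.1
eef_pos: [449.9, 33.8, 163.4]
eef_rot: [3.084, -0.601, 0.001]
wrist_force: [0.2, -0.9, 0.7]
gripper_width: 0.1
grip_force: 0.0
```

Run:
```python
from h import *
import pickle
s=read_state();c=camera_info("wrist");im=snapshot("wrist");pickle.dump(c,open("w1.pkl","wb"))
cv2.imwrite("pics/w1.png",im[:,:,::-1]);print(s["eef_pos"],s["wrist_force"],s["gripper_width"])
print(proj(c,[540,0,90]))
```

```text
[449.88379129  33.82341786 163.42199495] [ 0.20524049 -0.8865231   0.66523064] 0.056838912795564585
[316.65319935  94.94074672]
```

View pics/w1.png

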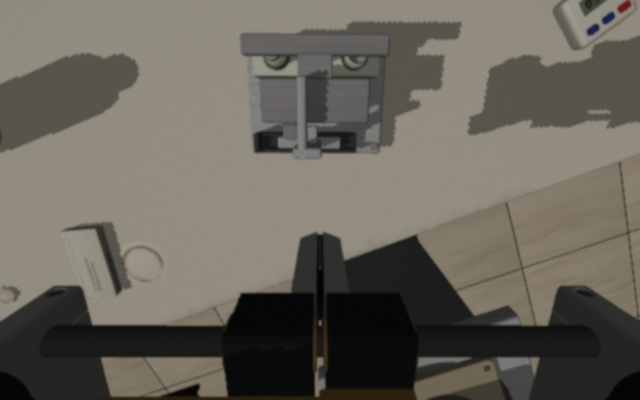

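Run:
```python
from h import *
a=cv2.imread("pics/w1.png")[25:165,230:400]
cv2.imwrite("pics/w1c.png",cv2.convertScaleAbs(cv2.resize(a,(680,560),interpolation=cv2.INTER_CUBIC),alpha=1.5))
```

```text
(no output)
```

View pics/w1c.png

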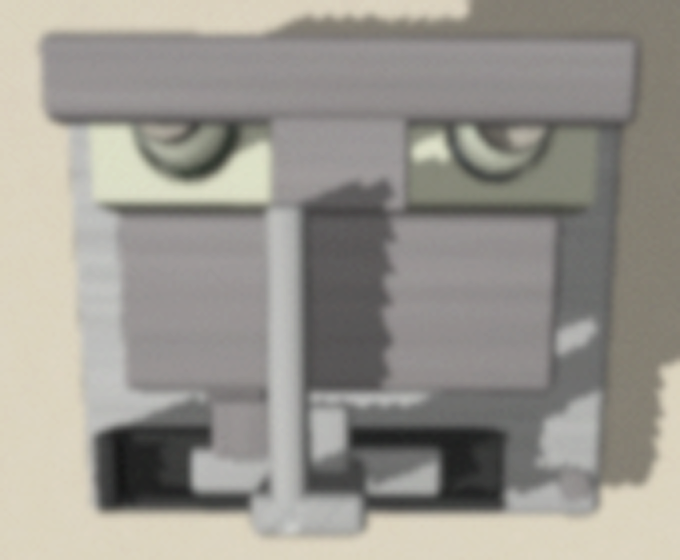

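Run:
```python
from h import *
import pickle
c=pickle.load(open("w1.pkl","rb"));g=lambda u,v,z:onz(c,230+u/4,25+v/4,z)
for z in(96,100,104,108,112):
    fl,fr,nl,nr=[g(u,v,z) for u,v in((120,213),(557,213),(130,388),(548,388))]
    d=(fl-fr)+(nl-nr); 
    bl,br,b2=g(42,38,z),g(637,38,z),g(50,118,z)
    print(z,np.linalg.norm(fl-fr).round(1),np.linalg.norm(nl-nr).round(1),"depth",np.linalg.norm(fl-nl).round(1),"ctr",((fl+fr+nl+nr)/4).round(1),"yaw",np.degrees(np.arctan2(-d[0],d[1])).round(2),"bar len",np.linalg.norm(bl-br).round(1))
    print("  tab right far/near at z+19",g(303,205,z+19).round(1),g(306,480,z+19).round(1))
# base front corners
for zb in(14,20,28): 
    l,r=g(97,511,zb),g(598,513,zb); print("base",zb,np.linalg.norm(l-r).round(1),l.round(1),r.round(1))
s=read_state();print(s["eef_pos"],R.from_rotvec(s["eef_rot"]).as_matrix().round(4))
```

```text
96 93.9 93.4 depth 36.4 ctr [536.1   3.4  96. ] yaw -22.07 bar len 123.1
  tab right far/near at z+19 [555.3   2.9 115. ] [504.9  23.5 115. ]
100 92.6 92.1 depth 35.9 ctr [536.    3.4 100. ] yaw -22.07 bar len 121.3
  tab right far/near at z+19 [554.9   2.9 119. ] [505.3  23.1 119. ]
104 91.2 90.7 depth 35.4 ctr [535.9   3.4 104. ] yaw -22.07 bar len 119.6
  tab right far/near at z+19 [554.5   2.9 123. ] [505.6  22.8 123. ]
108 89.9 89.4 depth 34.9 ctr [535.7   3.3 108. ] yaw -22.07 bar len 117.8
  tab right far/near at z+19 [554.1   2.9 127. ] [506.   22.5 127. ]
112 88.5 88.1 depth 34.4 ctr [535.6   3.3 112. ] yaw -22.07 bar len 116.1
  tab right far/near at z+19 [553.7   2.9 131. ] [506.3  22.2 131. ]
base 14 148.9 [510.9  92.7  14. ] [454.3 -45.1  14. ]
base 20 146.5 [511.1  91.2  20. ] [455.6 -44.3  20. ]
base 28 143.2 [511.5  89.2  28. ] [457.2 -43.2  28. ]
[449.81536772  33.97272695 163.37362729] [[ 9.270e-01 -3.751e-01  4.000e-04]
 [-3.751e-01 -9.270e-01 -1.000e-04]
 [ 4.000e-04 -1.000e-04 -1.000e+00]]
```

arm_command(plan=".5 .05 0 0 0;.8 .05 0 0 0;.8 .05 0 0 0;.6 .07 0 0 0;.35 .05 0 0 0;0 0 .4 0 0;0 0 .4 0 0;0 0 .3 0 0;0 0 0 0 0;0 0 0 0 0")

```text
clock: 4.15
eef_pos: [530.8, -6.8, 129.8]
eef_rot: [3.084, -0.598, -0.002]
wrist_force: [-0.1, 0.1, 0.3]
gripper_width: 0.5
grip_force: 0.0
```

Run:
```python
from h import *
import pickle
s=read_state();c=camera_info("wrist");im=snapshot("wrist");pickle.dump(c,open("w2.pkl","wb"))
cv2.imwrite("pics/w2.png",cv2.convertScaleAbs(cv2.resize(im[130:330,160:480,::-1],(800,500)),alpha=1.4));print(s["eef_pos"],s["wrist_force"])
```

```text
[530.83716738  -6.82627826 129.83627192] [-0.08450262  0.07082703  0.29482361]
```

View pics/w2.png

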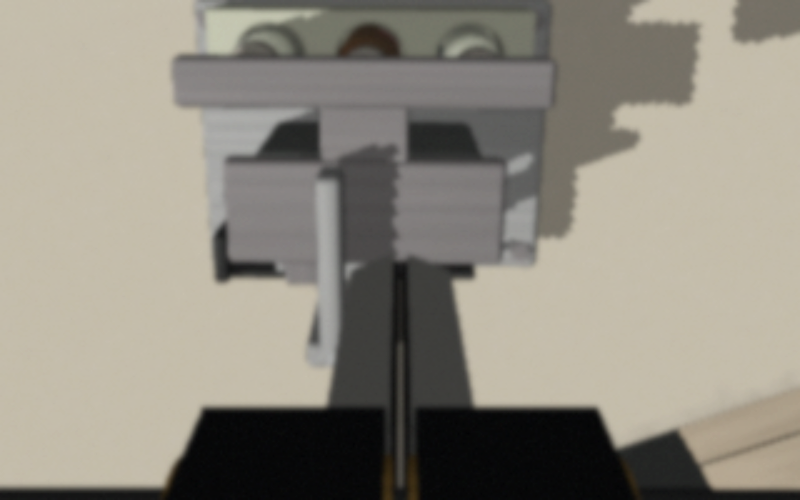

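arm_command(plan="0 .14 0 0 0;0 0 .2 0 0;0 0 .2 0 0;0 0 .2 0 0;0 0 .15 0 0;0 0 .07 0 0;0 0 .07 0 0;0 0 .07 0 0;0 0 0 0 0;0 0 0 0 0")

```text
clock: 5.2
eef_pos: [530.1, -11.1, 101.5]
eef_rot: [-3.084, 0.598, -0.0]
wrist_force: [-1.3, 0.5, -0.2]
gripper_width: 0.3
grip_force: 0.0
```

arm_command(plan="0 0 .05 0 0;0 0 .05 0 0;0 0 .05 0 0;0 0 .05 0 0;0 0 .05 0 0;0 0 .05 0 0;0 0 .05 0 0;0 0 0 0 0;0 0 0 0 0;0 0 0 0 0")

```text
clock: 6.2
eef_pos: [530.0, -11.1, 90.9]
eef_rot: [-3.084, 0.599, -0.0]
wrist_force: [0.0, 0.6, -0.2]
gripper_width: 0.6
grip_force: 0.0
```

Run:
```python
from h import *
s=read_state();im=snapshot("wrist");b=snapshot("scene")
print(s["eef_pos"],s["wrist_force"],s["moment"],s["tau"].round(1))
cv2.imwrite("pics/w3.png",np.hstack([cv2.convertScaleAbs(cv2.resize(im[130:330,190:450,::-1],(400,308)),alpha=1.4),cv2.resize(b[170:260,295:390,::-1],(400,308),interpolation=cv2.INTER_CUBIC)]))
```

```text
[529.99992211 -11.12046998  90.94413919] [ 0.00727622  0.5577995  -0.1715427 ] [ 0.05188641 -0.03963703  0.01470748] [ -0.  -46.5   1.6 -13.3   0.   -0.1  -0. ]
```

View pics/w3.png

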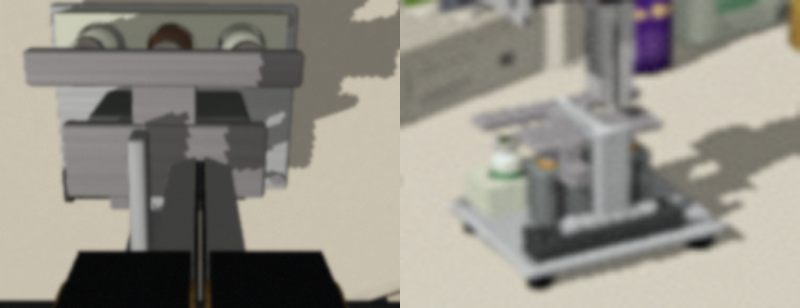

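arm_command(plan="0 0 .04 0 0;0 0 .04 0 0;0 0 .04 0 0;0 0 .04 0 0;0 0 0 0 0;0 0 0 0 0;0 0 0 0 0;0 0 0 0 0;0 0 0 0 0;0 0 0 0 0")

```text
clock: 7.3
eef_pos: [530.0, -11.1, 86.1]
eef_rot: [-3.084, 0.598, -0.0]
wrist_force: [-0.3, -0.0, -0.0]
gripper_width: 0.7
grip_force: 0.0
```

Run:
```python
from h import *
import pickle
c1=pickle.load(open("w1.pkl","rb"));c2=pickle.load(open("w2.pkl","rb"))
def tri(a,b):
    A=np.zeros((3,3));y=np.zeros(3)
    for c,u,v in((c1,230+a[0]/4,25+a[1]/4),(c2,160+b[0]/2.5,130+b[1]/2.5)):
        o,d=ray(c,u,v);d/=np.linalg.norm(d);P=np.eye(3)-np.outer(d,d);A+=P;y+=P@o
    return np.linalg.solve(A,y).round(1)
for n,a,b in(("fl",(120,213),(225,158)),("fr",(557,213),(503,158)),("nl",(130,388),(228,261)),("nr",(548,388),(502,261)),("barfl",(42,38),(172,60)),("barfr",(637,38),(554,60)),("barnl",(50,118),(178,105)),("basenr",(598,513),(535,264))):print(n,tri(a,b))
for z in(80,90,100):
  print(z,[np.linalg.norm(onz(c2,160+225/2.5,130+158/2.5,z)-onz(c2,160+503/2.5,130+158/2.5,z)).round(1)])
s=read_state();p=s["eef_pos"]
for n in("scene","top"):
  c=camera_info(n);print(n,proj(c,p),proj(c,[536,3.4,p[2]]))
```

```text
fl [569.3  38.8 104.2]
fr [535.2 -45.4 104. ]
nl [536.7  52.  106.8]
nr [502.4 -32.2 106. ]
barfl [604.2  39.1 107. ]
barfr [559.8 -70.6 106.4]
barnl [590.7  44.2 105.9]
basenr [455.3 -44.4  18.5]
80 [np.float64(99.7)]
90 [np.float64(95.9)]
100 [np.float64(92.1)]
scene [344.56354015 211.36069143] [339.56057538 212.68166156]
top [331.04654458 224.80663143] [326.26181413 222.71818945]
```

Run:
```python
from h import *
import pickle
s=read_state();c=camera_info("wrist");im=snapshot("wrist");b=snapshot("scene");pickle.dump(c,open("w4.pkl","wb"))
print(s["eef_pos"],s["wrist_force"],s["tau"].round(1))
cs=camera_info("scene");p=s["eef_pos"];q=proj(cs,p);b=b.copy()
B=cv2.resize(b[170:260,295:390,::-1],(400,379),interpolation=cv2.INTER_CUBIC)
cv2.circle(B,tuple(int(t) for t in (q-[295,170])*4.21),3,(0,0,255),-1)
cv2.imwrite("pics/w4.png",np.hstack([cv2.convertScaleAbs(cv2.resize(im[140:330,220:420,::-1],(400,379)),alpha=1.4),B]))
```

```text
[529.95163281 -11.09168589  86.12064062] [-0.33957517 -0.03024621 -0.0316316 ] [  0.  -46.8   1.6 -13.1   0.   -0.1  -0. ]
```

View pics/w4.png

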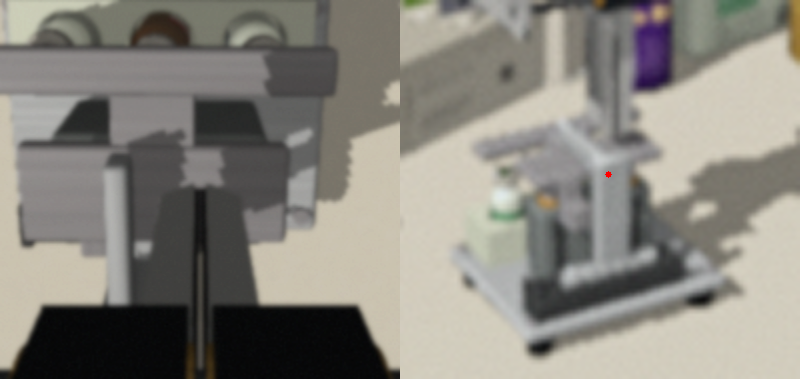

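Run:
```python
from h import *
import pickle
for f,x0,y0,k,pts in(("w4.pkl",220,140,2,[(20,145),(288,150),(22,240),(285,241)]),("w2.pkl",160,130,2.5,[(225,158),(503,158),(228,261),(502,261)])):
  c=pickle.load(open(f,"rb"));E=c["extrinsics"];print(f,E[:3,3].round(1))
  for z in(80,90,100,105,110):
    P=[onz(c,x0+u/k,y0+v/k,z) for u,v in pts];print(z,np.linalg.norm(P[0]-P[1]).round(1),np.linalg.norm(P[2]-P[3]).round(1),np.linalg.norm(P[0]-P[2]).round(1),np.mean(P,0).round(1))
  # fingertip centre pixel
c=pickle.load(open("w4.pkl","rb"));print("TCP px in crop",(proj(c,read_state()["eef_pos"])-[220,140])*2)
for z in(86,90,95,100,105): print(z,(proj(c,[530,-11.1,z])-[220,140])*2)
```

```text
w4.pkl [608.3 -42.6 299. ]
80 102.1 105.2 40.2 [525.5   9.8  80. ]
90 97.5 100.3 38.4 [529.2   7.4  90. ]
100 92.8 95.5 36.5 [533.   5. 100.]
105 90.5 93.1 35.6 [534.9   3.8 105. ]
110 88.2 90.7 34.7 [536.8   2.6 110. ]
w2.pkl [609.4 -38.3 342.7]
80 99.7 102.4 39.9 [528.    7.8  80. ]
90 95.9 98.5 38.4 [531.1   6.1  90. ]
100 92.1 94.6 36.9 [534.2   4.3 100. ]
105 90.2 92.6 36.1 [535.8   3.4 105. ]
110 88.3 90.7 35.4 [537.3   2.5 110. ]
TCP px in crop [199.03409147 172.36649648]
86 [199.04804079 172.04849179]
90 [199.05489442 176.05266787]
95 [199.06379759 181.25426938]
100 [199.07309755 186.68768666]
105 [199.08282141 192.36876963]
```

arm_command(plan="0 0 .04 0 0;0 0 .04 0 0;0 0 .04 0 0;0 0 .04 0 0;0 0 .04 0 0;0 0 0 0 0;0 0 0 0 0;0 0 0 0 0;0 0 0 0 0;0 0 0 0 0")

```text
clock: 8.4
eef_pos: [529.9, -11.1, 80.1]
eef_rot: [-3.084, 0.599, -0.0]
wrist_force: [-0.2, 0.3, -0.4]
gripper_width: 0.2
grip_force: 0.0
```

arm_command(plan="0 0 .04 0 0;0 0 .04 0 0;0 0 .04 0 0;0 0 .04 0 0;0 0 0 0 0;0 0 0 0 0;0 0 0 0 0;0 0 0 0 0;0 0 0 0 0;0 0 0 0 0")

```text
clock: 9.4
eef_pos: [529.9, -11.1, 75.3]
eef_rot: [-3.084, 0.598, -0.0]
wrist_force: [0.3, -0.3, 0.3]
gripper_width: 0.6
grip_force: 0.0
```

Run:
```python
from h import *
s=read_state();c=camera_info("wrist");im=snapshot("wrist");g=cv2.cvtColor(im,cv2.COLOR_RGB2GRAY)
p=s["eef_pos"];Rm=R.from_rotvec(s["eef_rot"]).as_matrix()
print(p,s["wrist_force"])
for x in(8,0):
  print(x,[(h,proj(c,p+Rm@[x,0,-h]).round(1)) for h in(0,10,20,25,30,40)])
print("col312",list(enumerate(g[195:262,312],195)))
for r in(240,245,250):print("row",r,g[r,270:375].tolist())
for r in(215,220):print("row",r,g[r,205:400].tolist())
```

```text
[529.91710012 -11.10083423  75.31212344] [ 0.34892002 -0.29324304  0.30209673]
8 [(0, array([319.6, 216.1])), (10, array([319.6, 220.9])), (20, array([319.6, 226.1])), (25, array([319.6, 228.9])), (30, array([319.6, 231.8])), (40, array([319.6, 238.1]))]
0 [(0, array([319.6, 226.2])), (10, array([319.6, 231.3])), (20, array([319.6, 236.9])), (25, array([319.6, 239.9])), (30, array([319.6, 243.1])), (40, array([319.6, 249.9]))]
col312 [(195, np.uint8(96)), (196, np.uint8(95)), (197, np.uint8(97)), (198, np.uint8(96)), (199, np.uint8(96)), (200, np.uint8(97)), (201, np.uint8(96)), (202, np.uint8(97)), (203, np.uint8(97)), (204, np.uint8(96)), (205, np.uint8(97)), (206, np.uint8(98)), (207, np.uint8(99)), (208, np.uint8(98)), (209, np.uint8(98)), (210, np.uint8(94)), (211, np.uint8(89)), (212, np.uint8(85)), (213, np.uint8(83)), (214, np.uint8(82)), (215, np.uint8(85)), (216, np.uint8(93)), (217, np.uint8(91)), (218, np.uint8(80)), (219, np.uint8(71)), (220, np.uint8(76)), (221, np.uint8(84)), (222, np.uint8(87)), (223, np.uint8(84)), (224, np.uint8(78)), (225, np.uint8(72)), (226, np.u
[... 3009 characters left out ...]
, 88, 86, 85, 86, 86, 86, 85, 85, 86, 85, 85, 84, 85, 85, 86, 84, 85, 85, 85, 84, 84, 84, 84, 84, 83, 84, 83, 84, 84, 84, 83, 83, 82, 83, 82, 83, 82, 83, 82, 83, 82, 82, 82, 81, 81, 81, 81, 81, 81, 81, 81, 81, 81, 80, 78, 69, 60, 56, 55, 55, 54, 54, 54, 52, 53, 52, 53, 52, 53, 53, 53, 54, 54, 54, 54, 53, 54, 54, 53, 55, 53, 53, 53, 56, 61, 69, 76, 77, 77, 77, 77, 76, 76, 76, 75, 75, 76, 76, 75, 75, 74, 73, 71, 69, 67, 63, 59, 55, 53, 52, 52, 52, 52, 52, 52, 52, 52, 52, 52, 50, 51, 51, 52, 51, 51, 51, 52, 53, 51, 51, 50, 51, 51, 50, 51, 50, 51, 51, 50, 50, 56, 64, 69, 71, 70, 70, 71, 71, 71, 71, 71, 71, 71, 70, 66, 68, 76, 83, 84, 84, 83, 84, 84, 84, 84, 84, 85, 84, 83, 86, 98, 119, 134, 139]
```

arm_command(plan="0 0 .04 0 0;0 0 .04 0 0;0 0 .04 0 0;0 0 .04 0 0;0 0 0 0 0;0 0 0 0 0;0 0 0 0 0;0 0 0 0 0;0 0 0 0 0;0 0 0 0 0")

```text
clock: 10.45
eef_pos: [530.1, -11.1, 71.4]
eef_rot: [-3.084, 0.599, -0.001]
wrist_force: [-1.9, 0.2, 8.9]
gripper_width: 0.6
grip_force: 4.5
```

arm_command(plan="0 0 .04 0 0;0 0 .04 0 0;0 0 .04 0 0;0 0 .04 0 0;0 0 .04 0 0;0 0 .04 0 0;0 0 .04 0 0;0 0 .04 0 0;0 0 0 0 0;0 0 0 0 0")

```text
clock: 11.45
eef_pos: [530.1, -11.1, 62.2]
eef_rot: [-3.084, 0.599, -0.001]
wrist_force: [-2.0, 0.2, 13.2]
gripper_width: 0.3
grip_force: 6.5
```

Run:
```python
from h import *
s=read_state();print(s["eef_pos"],s["wrist_force"],s["moment"])
```

```text
[530.14866178 -11.13384048  62.24145796] [-2.01372071  0.20966903 13.22232837] [0.05822401 0.78303991 0.01150969]
```

arm_command(plan="0 0 .02 0 0;0 0 .02 0 0;0 0 0 0 0;0 0 0 0 0;0 0 0 0 0;0 0 0 0 0;0 0 0 0 0;0 0 0 0 0;0 0 0 0 0;0 0 0 0 0")

```text
clock: 12.45
eef_pos: [530.2, -11.1, 61.1]
eef_rot: [-3.084, 0.599, -0.001]
wrist_force: [-4.3, 0.2, 13.5]
gripper_width: 0.7
grip_force: 6.8
```

arm_command(plan="0 0 .02 0 0;0 0 .02 0 0;0 0 0 0 0;0 0 0 0 0;0 0 0 0 0;0 0 0 0 0;0 0 0 0 0;0 0 0 0 0;0 0 0 0 0;0 0 0 0 0")

```text
clock: 13.45
eef_pos: [530.2, -11.1, 60.6]
eef_rot: [-3.083, 0.599, -0.002]
wrist_force: [-5.4, 0.4, 19.9]
gripper_width: 0.4
grip_force: 10.0
```

arm_command(plan="0 -.03 0 0 0;0 -.03 0 0 0;0 -.03 0 0 0;0 -.03 0 0 0;0 -.03 0 0 0;0 0 0 0 0;0 0 0 0 0;0 0 0 0 0;0 0 0 0 0;0 0 0 0 0")

```text
clock: 14.45
eef_pos: [530.2, -11.1, 60.6]
eef_rot: [3.079, -0.602, -0.001]
wrist_force: [-6.9, -7.9, 23.3]
gripper_width: 0.5
grip_force: 11.4
```

arm_command(plan="0 -.03 -.01 0 0;0 -.03 0 0 0;0 -.03 0 0 0;0 0 0 0 0;0 0 0 0 0;0 0 0 0 0;0 0 0 0 0;0 0 0 0 0;0 0 0 0 0;0 0 0 0 0")

```text
clock: 15.45
eef_pos: [530.1, -11.1, 60.6]
eef_rot: [3.076, -0.604, -0.004]
wrist_force: [-8.0, -12.0, 22.5]
gripper_width: 0.3
grip_force: 11.0
```

Run:
```python
from h import *
s=read_state();print(s["eef_pos"],s["wrist_force"],s["moment"],2*np.degrees(np.arctan2(s["eef_rot"][1],s["eef_rot"][0])))
im=snapshot("wrist");g=cv2.cvtColor(im,cv2.COLOR_RGB2GRAY)
cv2.imwrite("pics/w5.png",cv2.convertScaleAbs(cv2.resize(im[150:330,200:440,::-1],(800,600)),alpha=1.4))
```

```text
[530.08300209 -11.05886502  60.60380291] [ -8.04341897 -12.04230617  22.5117767 ] [-2.90726133  2.09769061  0.03714256] -22.20328441465792
```

arm_command(plan="0 0 -.01 0 0;0 0 -.01 0 0;0 0 0 0 0;0 -.03 0 0 0;0 0 0 0 0;0 0 0 0 0;0 0 0 0 0;0 0 0 0 0;0 0 0 0 0;0 0 0 0 0")

```text
clock: 16.5
eef_pos: [530.6, -10.1, 60.7]
eef_rot: [3.076, -0.603, -0.003]
wrist_force: [-7.0, -11.3, 16.8]
gripper_width: 0.7
grip_force: 8.4
```

Run:
```python
from h import *
s=read_state();print(s["eef_pos"],s["wrist_force"],s["moment"])
```

```text
[530.59034266 -10.07336611  60.66078883] [ -6.99885056 -11.34212113  16.80104188] [-2.84302935  1.61837367  0.02447422]
```

View pics/w5.png

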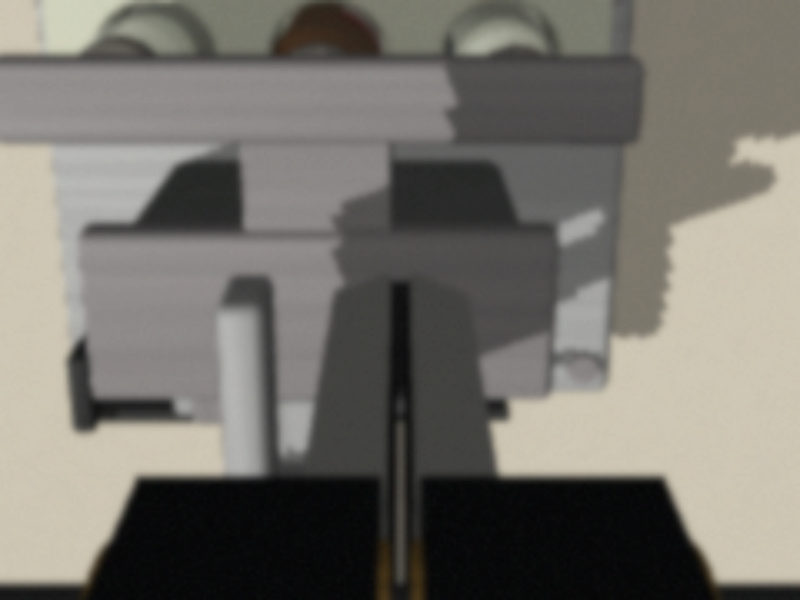

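arm_command(plan="0 -.03 0 0 0;0 -.03 0 0 0;0 -.03 0 0 0;0 -.03 0 0 0;0 -.03 0 0 0;0 -.03 0 0 0;0 0 0 0 0;0 0 0 0 0;0 0 0 0 0;0 0 0 0 0")

```text
clock: 17.5
eef_pos: [533.2, -4.6, 60.7]
eef_rot: [3.077, -0.603, -0.002]
wrist_force: [-5.4, -10.0, 15.5]
gripper_width: 0.4
grip_force: 7.9
```

arm_command(plan="0 -.03 0 0 0;0 -.03 0 0 0;0 -.03 0 0 0;0 -.03 0 0 0;0 0 0 0 0;0 0 0 0 0;0 0 0 0 0;0 0 0 0 0;0 0 0 0 0;0 0 0 0 0")

```text
clock: 18.5
eef_pos: [534.1, -2.5, 60.7]
eef_rot: [3.075, -0.604, -0.003]
wrist_force: [-6.9, -12.8, 16.0]
gripper_width: 0.5
grip_force: 8.7
```

arm_command(plan="0 -.03 0 0 0;0 -.03 0 0 0;0 -.03 0 0 0;0 -.03 0 0 0;0 0 0 0 0;0 0 0 0 0;0 0 0 0 0;0 0 0 0 0;0 0 0 0 0;0 0 0 0 0")

```text
clock: 19.5
eef_pos: [535.5, 1.0, 60.7]
eef_rot: [3.075, -0.604, -0.003]
wrist_force: [-6.3, -11.7, 16.3]
gripper_width: 0.6
grip_force: 8.7
```

arm_command(plan="0 -.03 0 0 0;0 -.03 0 0 0;0 -.03 0 0 0;0 -.03 0 0 0;0 0 0 0 0;0 0 0 0 0;0 0 0 0 0;0 0 0 0 0;0 0 0 0 0;0 0 0 0 0")

```text
clock: 20.5
eef_pos: [536.9, 4.3, 60.7]
eef_rot: [3.075, -0.604, -0.003]
wrist_force: [-6.7, -12.6, 16.6]
gripper_width: 0.6
grip_force: 8.7
```

arm_command(plan="0 -.03 0 0 0;0 -.03 0 0 0;0 -.03 0 0 0;0 -.03 0 0 0;0 -.03 0 0 0;0 -.03 0 0 0;0 -.03 0 0 0;0 0 0 0 0;0 0 0 0 0;0 0 0 0 0")

```text
clock: 21.5
eef_pos: [539.3, 10.1, 60.7]
eef_rot: [3.075, -0.604, -0.003]
wrist_force: [-6.7, -12.4, 16.8]
gripper_width: 0.6
grip_force: 8.6
```

arm_command(plan="0 -.03 0 0 0;0 -.03 0 0 0;0 -.03 0 0 0;0 0 0 0 0;0 0 0 0 0;0 0 0 0 0;0 0 0 0 0;0 0 0 0 0;0 0 0 0 0;0 0 0 0 0")

```text
clock: 22.5
eef_pos: [540.4, 12.7, 60.7]
eef_rot: [3.075, -0.604, -0.003]
wrist_force: [-5.8, -12.1, 16.3]
gripper_width: 0.6
grip_force: 8.5
```

arm_command(plan="0 -.03 0 0 0;0 0 0 0 0;0 -.02 0 0 0;0 0 0 0 0;0 0 0 0 0;0 0 0 0 0;0 0 0 0 0;0 0 0 0 0;0 0 0 0 0;0 0 0 0 0")

```text
clock: 23.5
eef_pos: [540.7, 13.5, 60.7]
eef_rot: [3.075, -0.604, -0.003]
wrist_force: [-5.9, -11.9, 17.0]
gripper_width: 0.4
grip_force: 8.6
```

arm_command(plan="0 -.03 0 0 0;0 0 0 0 0;0 -.02 0 0 0;0 0 0 0 0;0 0 0 0 0;0 0 0 0 0;0 0 0 0 0;0 0 0 0 0;0 0 0 0 0;0 0 0 0 0")

```text
clock: 24.5
eef_pos: [540.7, 13.7, 60.7]
eef_rot: [3.073, -0.605, -0.004]
wrist_force: [-8.4, -15.6, 17.8]
gripper_width: 0.6
grip_force: 11.6
```

arm_command(plan="0 -.03 0 0 0;0 0 0 0 0;0 0 0 0 0;0 0 0 0 0;0 0 0 0 0;0 0 0 0 0;0 0 0 0 0;0 0 0 0 0;0 0 0 0 0;0 0 0 0 0")

```text
clock: 25.5
eef_pos: [540.7, 13.7, 60.7]
eef_rot: [3.072, -0.606, -0.005]
wrist_force: [-8.6, -16.1, 18.1]
gripper_width: 0.2
grip_force: 12.7
```

arm_command(plan="0 .06 0 0 0;0 .06 0 0 0;0 .06 0 0 0;0 .06 0 0 0;0 .06 0 0 0;0 .06 0 0 0;0 .03 0 0 0;0 0 0 0 0;0 0 0 0 0;0 0 0 0 0")

```text
clock: 26.5
eef_pos: [541.0, 13.8, 61.2]
eef_rot: [-3.082, 0.597, -0.004]
wrist_force: [-2.1, 2.7, 13.5]
gripper_width: 0.3
grip_force: 6.8
```

arm_command(plan="0 0 -.02 0 0;0 0 -.03 0 0;0 .02 -.05 0 0;0 .05 -.1 0 0;0 .1 -.2 0 0;0 0 -.5 0 0;0 0 -.8 0 0;0 0 -.8 0 0;0 0 -.8 0 0;0 0 0 0 0")

```text
clock: 27.5
eef_pos: [539.8, 7.3, 161.5]
eef_rot: [-3.083, 0.599, -0.009]
wrist_force: [1.3, -1.0, 0.7]
gripper_width: 0.4
grip_force: 0.0
```

arm_command(plan="-.8 0 -.3 0 0;-.8 0 -.3 0 0;-.8 0 0 0 0;-.6 0 0 0 0;0 0 0 0 0;0 0 0 0 0;0 0 0 0 0;0 0 0 0 0;0 0 0 0 0;0 0 0 0 0")

```text
clock: 28.5
eef_pos: [454.3, 41.3, 176.2]
eef_rot: [3.084, -0.599, -0.0]
wrist_force: [-0.6, -0.1, 0.6]
gripper_width: 0.5
grip_force: 0.0
```

Run:
```python
from h import *
import pickle
s=read_state();print(s["eef_pos"],s["wrist_force"]);c=camera_info("wrist");im=snapshot("wrist");b=snapshot("scene");pickle.dump(c,open("w6.pkl","wb"))
q=proj(c,[540,0,90]);u,v=(q-[100,75]).clip(0).astype(int);print(u,v)
A=cv2.convertScaleAbs(cv2.resize(im[v:v+140,u:u+187,::-1],(480,360)),alpha=1.4)
cv2.imwrite("pics/w6.png",np.hstack([A,cv2.resize(b[180:260,303:374,::-1],(320,360),interpolation=cv2.INTER_CUBIC)]))
```

```text
[454.32465902  41.26245304 176.22545904] [-0.55876089 -0.14089799  0.64071317]
226 21
```

View pics/w6.png

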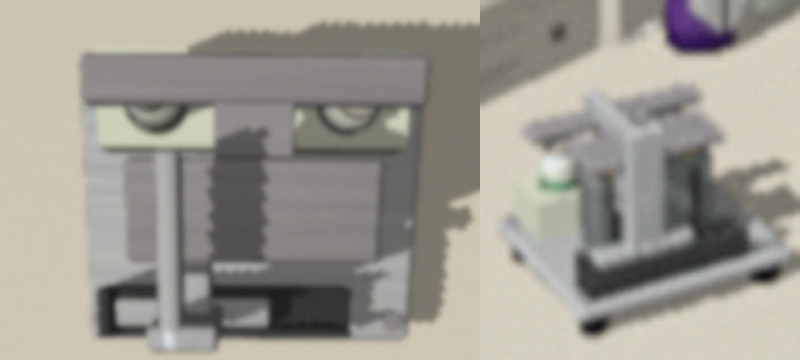

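Run:
```python
from h import *
import pickle
c=pickle.load(open("w6.pkl","rb"));g=lambda u,v,z:onz(c,226+u/2.567,21+v/2.571,z)
ey=np.array([.3757,.9267,0]);o=np.array([536,3.4,0])
print("tab y",[((g(u,v,122)-o)@ey).round(1) for u,v in((179,160),(182,300))])
for z in(80,86,90,100,104):
  print(z,np.linalg.norm(g(124,157,z)-g(380,157,z)).round(1),np.linalg.norm(g(82,55,z)-g(428,58,z)).round(1))
```

```text
tab y [np.float64(24.0), np.float64(24.0)]
80 94.8 123.9
86 93.0 121.5
90 91.8 119.9
100 88.7 115.9
104 87.5 114.3
```

The tab's face is at y = 24.0 mm (its end stop), and the pad and bar are about 14 mm lower, at z ≈ 89. The plunger is trapped down and the arm is clear, so I'm handing in.

```bash
python3 -c "
from station import *
print(finish_job())"
```

```text
the job is handed in; nothing more can be done
None
```

The plunger was pressed to its stop and the keeper pushed to its end stop (tab face measured at y ≈ 24 mm), the plunger stayed down with the arm clear, and the job is handed in; no verdict was returned.

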